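# Square a spool cheek against the jig bar

## Task

The glass nozzle jar has been left standing on the black spool cheek in the alignment jig. First stand the jar upright in the free place in the grey tray without touching or shifting the things already there. Then turn the cheek on its loose axle, leaving it lying on the jig plate, until its one flat edge lies flush along the steel alignment bar, and leave it there.

Things in the scene. Friction and masses are not known exactly. Their poses are not given: they have to be found in the camera images.
- jig: Fixed aluminium plate, 210 x 200 mm, 8 mm thick, with a steel stub axle (diameter 12 mm, top 32 mm above the cart) and a steel alignment bar. Origin on the cart top (z = 0) under the axle, z up; the bar lies on the +x side and runs along y.
- bar_face (a point): Middle of the bar's face that looks at the axle, 85 mm from the axle in +x of the jig, 13 mm above the cart; axes as the jig's. The bar is 120 mm long (y), 14 mm thick, and its top is 28 mm above the cart.
- cheek: Black plastic spool cheek, loose: spoked disc, 180 mm diameter, 10 mm thick, about 130 g, lying on the jig plate, its 32 mm bore round the 12 mm axle, so it turns and can shift 10 mm each way; it slides easily on the jig (friction about 0.2) and only that holds it. Origin at its centre on its underside, z up. One edge is cut flat, facing its own +x, 80 mm from the centre, 82 mm long.
- window (a point): Point in the open window behind the flat, 48 mm from the cheek's centre in its +x, at mid thickness. The cheek has three spokes, 36 mm wide, in its 60, 180 and 300 degree directions; the windows between are open down to the jig plate. Rim inner radius 81 mm (72 mm to the inner side of the flat), hub ring outer radius 21 mm. A shut fingertip fits in and can push a spoke's side or the rim.
- flat_a (a point): Point on the flat edge, 35 mm to the cheek's +y of the flat's middle, at mid thickness. The round rim clears the bar only while the cheek's centre is 5 mm or more off the axle, away from the bar; with the flat against the bar the centre is 5 mm off the axle on the bar's side.
- flat_b (a point): Point on the flat edge, 35 mm to the cheek's -y of the flat's middle, at mid thickness. At the start the flat faces at least 45 degrees away from the bar.
- jar: Round glass jar with a steel lid and brass nozzles in it, 40 mm diameter (lid 41 mm), 62 mm high, about 90 g. Origin at the centre of its underside, z up. Starts standing on the cheek's 180 degree spoke, across from the flat, its foot 18 mm above the cart.
- tray: Fixed grey open tray, 90 mm (its x) by 290 mm (its y), walls 3 mm thick and 13 mm high, inner floor 3 mm above the cart. Origin at the centre of its underside. It has four places in one row along its y, near y = -105, -35, +35 and +105 mm (x = 0); three are taken, in any order, and one is free. Each thing stands within about 6 mm of its place.
- spool: Lime green spool standing upright in the tray, 46 mm diameter, 55 mm high. Origin at the centre of its underside.
- pot: White screw-top pot standing in the tray, 38 mm diameter, 70 mm high. Origin at the centre of its underside.
- block: Aluminium block standing in the tray, 36 x 36 mm, 50 mm high. Origin at the centre of its underside.
There are look-alikes about, which are no part of the job. What is shaped like the cheek but blue or yellow is not meant.

How it is judged:
By the outcome, as a careful person would: the job done as asked, in the order asked, and still so for the second after the job is handed in, with the robot touching nothing.
It also fails if it takes over 64 s, if anything falls off the work surface, if the arm or the gripper's body presses on something with over 40 N, if the wrist force passes 120 N, or if a joint passes its speed limit or range.

## Robot

A 6-joint arm with a two-finger parallel gripper is mounted at the origin on the work surface. World frame = base frame: x ahead of the robot, y to its left, z up, the work surface at z = 0. Lengths are in m, angles in degrees, forces in N, time in s.
With the tool pointing down it reaches from about 0.4 to 0.825 m from the base axis. Payload 7 kg.
Tool frame: the origin (TCP) lies midway between the tips of the shut fingers; the grasp point (between the pads) lies 19 mm behind it; z points along the fingers, y is the line along which they close (so a half turn about z gives the same grasp; the last joint's range is limited). The gripper opens to 88 mm and grips with 3 to 60 N. Pads are 19 mm wide; open, the fingers measure 130 mm over their backs; the gripper's body (78 mm by 193 mm) begins 47 mm behind the grasp point.
Start: joints at [85.949, 20.546, 0.682, 0, -70.136, -16.507], TCP at [0.237, 0.632, 0.227] pointing down, gripper open.
Joint ranges: [-176.03, 176.03], [-82.01, 121.73], [-58.28, 71.71], [-173.87, 95.51], [-174.79, -0.11], [-173.66, 173.66]. Speed limits (degrees/s): [136.94, 136.94, 172.46, 180, 180, 180].

## Interface

Orientations are given as [roll, pitch, yaw] about the fixed x, y, z axes, in that order (R = Rz(yaw) Ry(pitch) Rx(roll)).
In Python, from plant import r gives the robot as it stands. The module is installed in compiled form; this text tells all that it offers.
- The arm moves only by the tool play_rows, never from a script. Its argument "rows" is a list of rows, each an object with "slide": the shift along the tool's x, y, z as a fraction of full scale, a list of three; "delta_rot": the turn, a rotation vector about the tool's x, y, z as a fraction of full scale, a list of three; "fingers": the opening, from -1 (shut) to 1 (fully open). In form: [{"slide": [x, y, z], "delta_rot": [rx, ry, rz], "fingers": fingers}, ...]. A call has 1 to 8 rows; each row shifts and turns the commanded pose from where the row before left it, along the tool's axes as they then stand; what a row does not reach is not made up. Full scale, the value 1, is 0.15 m for a shift and 0.08 rad for a turn. A row lasts 1/8 s, in which the tool goes at most 62.5 mm and 10.7 degrees, less where a joint would pass 70% of its speed; a pose out of reach is approached as far as the arm can. A call with a number of a shift or a turn outside -1 to 1 is refused whole. A call with a gripper value outside its range is refused whole. The fingers move at their own pace and stop on an object; "squeeze" is the grip in N (left out, the last holds). Time passes only in rows, so rows that do not move let the fingers close. It gives the time, the measured TCP pose, the force, the opening and the grip force at its end, in the units of the state.
- r.get_state(): the state, without advancing time (a new reading comes with each control period).
- r.capture(name): name is "scene" or "top" or "wrist"; returns a dict with "image" (384x512x3 uint8, blue, green, red), "fx", "fy", "cx", "cy" (pixels), "distortion" ([k1, k2, p1, p2, k3] as OpenCV has them; the pictures are not rectified), "R" (3x3) and "t" (3): a world point X has camera coordinates R X + t; the wrist camera has in their place "T_tool_cam" (4x4, takes a point from camera to tool coordinates, whose origin is the TCP and whose axes are the flange's). Camera axes: x right, y down, z forward; pixel columns grow to the right and rows downward; lengths in m; the calibration is good to about 2 mm. A picture is of the moment at which its call begins: read the wrist's pose just before it. There is no depth.
- r.close_job(): hands the job in; it is judged then, once.
The state is a dict: "time_s": time; "joints": joint angles; "qd": joint speeds; "joint_torque": joint torques, N m; "tcp_pos": TCP position; "eef_rot": TCP orientation; "contact_force": force on the tool from outside, world axes, zero at the start; "moment": the same for the moment, N m; "gripper_width": finger opening in m; "gripper_force": force on a finger pad.
Only numpy, scipy, OpenCV 4.12 (cv2) and the standard library are available. Lean on these libraries where they do the work, as an engineer would, in place of code of your own. Each camera call takes 0.05 s, during which the arm holds its last target. There are 200 camera calls.

## Working session

There is one attempt and no reset: what is moved stays moved. The work goes in short steps, Python scripts to look and compute and a tool call to move; the robot and the scene stay as the last step left them, time stands still between calls to the robot, and variables do not carry over. Pictures are saved under pics/ and viewed, at most 10 in all, crops included, and the job is handed in when it is done.

Besides the shell and the picture viewer there is one more tool, called after "Call:" in YAML: its name, and indented under it one key for each argument. play_rows: Moves the arm, as the interface text tells. Shift numbers are shares of 0.15 m and turn numbers shares of 0.08 rad, none past 1 either way. Its arguments: {"type":"object","properties":{"rows":{"type":"array"},"squeeze":{"type":"number"}},"required":["rows"]}

```bash
mkdir -p pics; cat > h.py <<'E'
import numpy as np, cv2
from plant import r
from scipy.spatial.transform import Rotation as Ro
def cap(n,fn=None):
    s=r.get_state(); c=r.capture(n)
    if 'R' not in c or c.get('R') is None:
        T=np.array(c['T_tool_cam']); Rw=Ro.from_euler('xyz',s['eef_rot'],degrees=True).as_matrix()
        Rc=Rw@T[:3,:3]; o=Rw@T[:3,3]+np.array(s['tcp_pos'])
    else:
        Rc=np.array(c['R']).T; o=-Rc@np.array(c['t'])
    c['Rc']=Rc; c['o']=o
    c['K']=np.array([[c['fx'],0,c['cx']],[0,c['fy'],c['cy']],[0,0,1.]])
    if fn: cv2.imwrite('pics/'+fn,c['image'])
    return c
def ray(c,uv,z):
    p=cv2.undistortPoints(np.array(uv,float).reshape(-1,1,2),c['K'],np.array(c['distortion'],float)).reshape(-1,2)
    d=np.c_[p,np.ones(len(p))]@c['Rc'].T
    return c['o']+d*((z-c['o'][2])/d[:,2])[:,None]
def proj(c,X):
    X=np.array(X,float).reshape(-1,3); Rv=cv2.Rodrigues(c['Rc'].T)[0]
    return cv2.projectPoints(X,Rv,-c['Rc'].T@c['o'],c['K'],np.array(c['distortion'],float))[0].reshape(-1,2)
E
python3 - <<'E'
from h import *
a=cap('top','top0.png');b=cap('scene','scene0.png')
print(a['o'],a['Rc'],b['o'],r.get_state())
E
```

```text
[0.22623731 0.07100508 1.29939497] [[-0.0386196  -0.97437747  0.2215786 ]
 [-0.99923933  0.03885842 -0.00328305]
 [-0.00541127 -0.22153685 -0.97513699]] [ 1.05584318 -0.61256876  0.66163128] {'time_s': 0.1, 'joints': array([ 8.59497525e+01,  2.05871518e+01,  6.40092631e-01, -1.62868179e-02,
       -7.01346287e+01, -1.65063010e+01]), 'qd': array([-0.01595392, -0.06494235,  0.19470796,  0.11550033, -0.14843289,
        0.00490732]), 'joint_torque': array([-9.45022475e-04, -5.84165347e+01,  2.93754745e+01,  7.01554298e+00,
        1.01949045e-02, -5.81516838e-05]), 'tcp_pos': array([0.23690249, 0.63161664, 0.22573107]), 'eef_rot': array([ 1.79917328e+02, -8.53061191e-03, -2.05620877e+01]), 'contact_force': array([-0.07764005,  0.77849297, -0.39379632]), 'moment': array([-0.02804657,  0.01059106,  0.00715916]), 'gripper_force': 0.0, 'gripper_width': 0.08783102632795753}
```

View pics/top0.png

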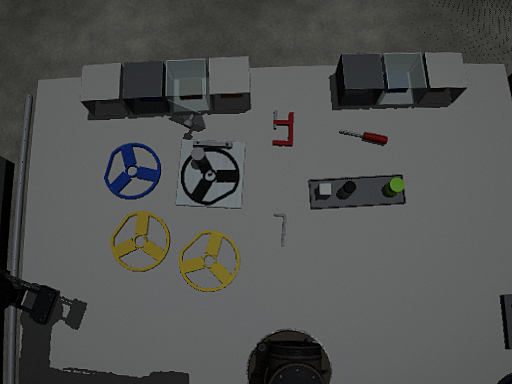

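View pics/scene0.png

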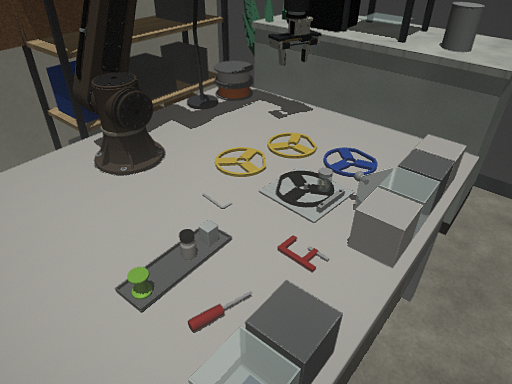

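```bash
python3 - <<'E'
from h import *
c=cap('top')
im=c['image']
print('axle',ray(c,[[210,176]],.03),'jar top',ray(c,[[197,153]],.08),'bar',ray(c,[[195,146],[231,143]],.028))
print('tray corners',ray(c,[[308,181],[403,176],[405,203],[310,208]],.013))
print('blk,pot,spool tops',ray(c,[[324,188]],.05),ray(c,[[347,186]],.07),ray(c,[[396,184]],.055))
w=cap('wrist'); s=r.get_state(); print(w['o']-s['tcp_pos'],w['Rc'],w['fx'])
crop=cv2.resize(im[130:215,165:255],None,fx=6,fy=6,interpolation=cv2.INTER_CUBIC); cv2.imwrite('pics/crop0.png',crop)
E
```

```text
axle [[0.5763029  0.20840046 0.03      ]] jar top [[0.63381254 0.24025627 0.08      ]] bar [[0.67399984 0.25353073 0.028     ]
 [0.67888949 0.14291833 0.028     ]]
tray corners [[ 0.55338603 -0.08651255  0.013     ]
 [ 0.5579821  -0.38097005  0.013     ]
 [ 0.47334879 -0.37756711  0.013     ]
 [ 0.46996443 -0.08717846  0.013     ]]
blk,pot,spool tops [[ 0.52095386 -0.12769534  0.05      ]] [[ 0.51955169 -0.19192828  0.07      ]] [[ 0.52352788 -0.34216675  0.055     ]]
[ 0.06361245 -0.02259118  0.15676258] [[-0.35200178 -0.90650174 -0.23312944]
 [-0.93599761  0.34138576  0.08581516]
 [ 0.00179548  0.24841569 -0.96865186]] 336.9246341449524
```

View pics/crop0.png

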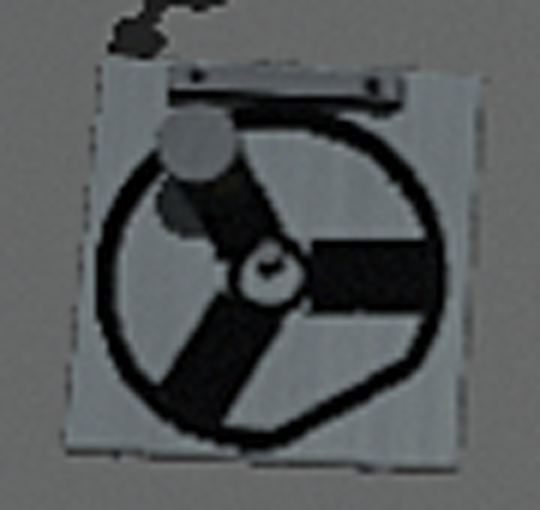

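Top view: the jig's axle is near (210,176) and the bar lies along y at row 145. The jar stands at (197,153), close to the bar. The flat runs from crop pixel (280,440) to (415,365), so it faces about -150° in world. In the tray, the free place is between the pot (347,187) and the spool (396,184). The scene view agrees. Next I'll move the wrist camera over the jig.

Call:
play_rows:
  rows:
    - {"slide": [0.28,0.15,0],"delta_rot": [0,0,0],"fingers": 1}
    - {"slide": [0.28,0.15,0],"delta_rot": [0,0,0],"fingers": 1}
    - {"slide": [0.28,0.15,0],"delta_rot": [0,0,0],"fingers": 1}
    - {"slide": [0.28,0.15,0],"delta_rot": [0,0,0],"fingers": 1}
    - {"slide": [0.28,0.15,0],"delta_rot": [0,0,0],"fingers": 1}
    - {"slide": [0.28,0.15,0],"delta_rot": [0,0,0],"fingers": 1}
    - {"slide": [0.28,0.15,0],"delta_rot": [0,0,0],"fingers": 1}
    - {"slide": [0.28,0.15,0],"delta_rot": [0,0,0],"fingers": 1}

```text
time_s: 1.2
tcp_pos: [0.4892, 0.3442, 0.2266]
eef_rot: [180.0, -0.0, -20.5]
contact_force: [0.7, 0.4, -0.3]
gripper_width: 0.0879
gripper_force: 0.0
```

Call:
play_rows:
  rows:
    - {"slide": [0.28,0.15,0],"delta_rot": [0,0,0],"fingers": 1}
    - {"slide": [0.28,0.15,0],"delta_rot": [0,0,0],"fingers": 1}
    - {"slide": [0.28,0.15,0],"delta_rot": [0,0,0],"fingers": 1}
    - {"slide": [0.28,0.15,0],"delta_rot": [0,0,0],"fingers": 1}
    - {"slide": [0,0,0],"delta_rot": [0,0,0],"fingers": 1}
    - {"slide": [0,0,0],"delta_rot": [0,0,0],"fingers": 1}

```text
time_s: 1.95
tcp_pos: [0.614, 0.2019, 0.2262]
eef_rot: [180.0, 0.0, -20.6]
contact_force: [-0.2, 0.1, 0.1]
gripper_width: 0.0877
gripper_force: 0.0
```

```bash
python3 - <<'E'
from h import *
c=cap('wrist','w1.png'); s=r.get_state(); print(s['tcp_pos'],s['eef_rot'],s['time_s'])
E
```

```text
[0.61377397 0.20246233 0.22637926] [ 1.79989216e+02  1.97632621e-02 -2.05536991e+01] 2.0
```

View pics/w1.png

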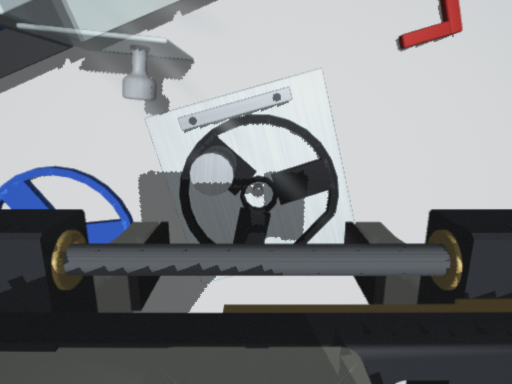

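The wrist view shows the jar lid at (213,173), the axle at (259,192), and the bar from (180,125) to (291,95). The flat runs from (337,215) down to (310,243). I'll refine these.

```bash
cat > m.py <<'E'
from h import *
def cheekfit(c,seed,ang=None,show=None,zt=.018):
    # radial scan of rim outer edge in world plane
    g=cv2.cvtColor(c['image'],cv2.COLOR_BGR2GRAY).astype(np.float32)
    P=[];rs=np.arange(.070,.100,.0005)
    for t in np.radians(np.arange(0,360,2)):
        X=np.c_[seed[0]+rs*np.cos(t),seed[1]+rs*np.sin(t),np.full(len(rs),zt)]
        uv=proj(c,X).astype(np.float32)
        if uv.min()<1 or uv[:,0].max()>510 or uv[:,1].max()>235: continue
        v=cv2.remap(g,uv[:,0].reshape(1,-1),uv[:,1].reshape(1,-1),cv2.INTER_LINEAR)[0]
        d=np.diff(cv2.GaussianBlur(v.reshape(1,-1),(7,1),0)[0]); i=int(np.argmax(d))
        if d[i]>3: P.append((X[i,0],X[i,1],np.degrees(t)))
    return np.array(P)
def circ(P,R):
    from scipy.optimize import least_squares
    f=lambda p: np.hypot(P[:,0]-p[0],P[:,1]-p[1])-R
    s=least_squares(f,P[:,:2].mean(0),loss='soft_l1',f_scale=.001); return s.x,f(s.x)
E
python3 - <<'E'
from m import *
c=cap('wrist'); im=c['image']; g=cv2.cvtColor(im,cv2.COLOR_BGR2GRAY)
h=cv2.HoughCircles(g[130:215,160:270],cv2.HOUGH_GRADIENT,1,100,param1=80,param2=12,minRadius=18,maxRadius=28)
h=h[0,0]+[160,130,0]; J=ray(c,[h[:2]],.08)[0]; e=ray(c,[h[:2]+[h[2],0]],.08)[0]; print('jar px',h,J,'r',np.linalg.norm(e-J))
B=ray(c,[[179,120],[290,88],[292,100],[183,131]],.028); print('bar',B, np.linalg.norm(B[1]-B[0]))
A=ray(c,[[259,190]],.032)[0]; print('axle',A)
a=B[1]-B[0]; b=B[2]-B[3]; print('jig yaw',[np.degrees(np.arctan2(q[0],-q[1])) for q in(a,b)])
P=cheekfit(c,A[:2]); x,res=circ(P,.09); print('centre',x,len(P)); print(np.round(np.c_[P[:,2],res*1000])[::4].astype(int).tolist())
print('jig corners',ray(c,[[322,69],[146,118]],.008))
E
```

```text
jar px [211.5        174.5         21.79999924] [0.6324246  0.24055691 0.08      ] r 0.020028597760229968
bar [[0.68975133 0.26043927 0.028     ]
 [0.67931517 0.1425271  0.028     ]
 [0.6675046  0.14448398 0.028     ]
 [0.67796969 0.26108676 0.028     ]] 0.1183731077465328
axle [0.59154788 0.20883789 0.032     ]
jig yaw [np.float64(-5.057950826475932), np.float64(-5.12855173087843)]
centre [0.58172353 0.21255929] 125
[[0, 3], [8, -1], [16, 0], [24, -1], [32, 0], [40, -1], [48, -1], [56, -1], [64, -1], [72, -1], [80, -1], [88, -1], [96, -2], [104, -2], [222, -6], [230, -2], [238, -1], [246, -1], [254, -1], [262, -1], [270, 0], [278, -1], [286, 0], [294, 0], [302, 0], [310, 0], [318, 0], [326, 0], [334, 0], [342, 0], [350, 3], [358, 3]]
jig corners [[0.68574071 0.10248093 0.008     ]
 [0.70513782 0.29785605 0.008     ]]
```

Call:
play_rows:
  rows:
    - {"slide": [0.013,-0.14,0.1],"delta_rot": [0,0,0],"fingers": 1}
    - {"slide": [0.014,-0.14,0.1],"delta_rot": [0,0,0],"fingers": 1}
    - {"slide": [0,0,0.24],"delta_rot": [0,0,0],"fingers": 1}
    - {"slide": [0,0,0.24],"delta_rot": [0,0,0],"fingers": 1}
    - {"slide": [0,0,0.24],"delta_rot": [0,0,0],"fingers": 1}
    - {"slide": [0,0,0.2],"delta_rot": [0,0,0],"fingers": 1}
    - {"slide": [0,0,0.15],"delta_rot": [0,0,0],"fingers": 1}
    - {"slide": [0,0,0],"delta_rot": [0,0,0],"fingers": 1}

```text
time_s: 3.05
tcp_pos: [0.631, 0.2403, 0.0327]
eef_rot: [179.7, 0.2, -20.5]
contact_force: [-0.2, -0.1, 1.4]
gripper_width: 0.0877
gripper_force: 0.0
```

Call:
play_rows:
  squeeze: 12
  rows:
    - {"slide": [0,0,0],"delta_rot": [0,0,0],"fingers": -1}
    - {"slide": [0,0,0],"delta_rot": [0,0,0],"fingers": -1}
    - {"slide": [0,0,0],"delta_rot": [0,0,0],"fingers": -1}
    - {"slide": [0,0,0],"delta_rot": [0,0,0],"fingers": -1}
    - {"slide": [0,0,0],"delta_rot": [0,0,0],"fingers": -1}
    - {"slide": [0,0,0],"delta_rot": [0,0,0],"fingers": -1}

```text
time_s: 3.8
tcp_pos: [0.6328, 0.24, 0.0363]
eef_rot: [-180.0, -0.0, -20.6]
contact_force: [-0.5, -0.6, 0.5]
gripper_width: 0.0405
gripper_force: 12.0
```

Call:
play_rows:
  rows:
    - {"slide": [0,0,-0.1],"delta_rot": [0,0,0],"fingers": -1}
    - {"slide": [0,0,-0.2],"delta_rot": [0,0,0],"fingers": -1}
    - {"slide": [0,0,-0.2],"delta_rot": [0,0,1],"fingers": -1}
    - {"slide": [0,0,-0.2],"delta_rot": [0,0,1],"fingers": -1}
    - {"slide": [0,0,-0.2],"delta_rot": [0,0,1],"fingers": -1}
    - {"slide": [0,0,-0.1],"delta_rot": [0,0,1],"fingers": -1}
    - {"slide": [0,0,0],"delta_rot": [0,0,1],"fingers": -1}
    - {"slide": [0,0,0],"delta_rot": [0,0,1],"fingers": -1}

```text
time_s: 4.8
tcp_pos: [0.6326, 0.2401, 0.1874]
eef_rot: [-179.9, -0.0, -48.2]
contact_force: [0.6, -0.3, -2.1]
gripper_width: 0.0405
gripper_force: 12.0
```

Call:
play_rows:
  rows:
    - {"slide": [0,0,0],"delta_rot": [0,0,1],"fingers": -1}
    - {"slide": [0,0,0],"delta_rot": [0,0,1],"fingers": -1}
    - {"slide": [0,0,0],"delta_rot": [0,0,1],"fingers": -1}
    - {"slide": [0,0,0],"delta_rot": [0,0,1],"fingers": -1}
    - {"slide": [0,0,0],"delta_rot": [0,0,1],"fingers": -1}
    - {"slide": [0,0,0],"delta_rot": [0,0,1],"fingers": -1}
    - {"slide": [0,0,0],"delta_rot": [0,0,1],"fingers": -1}
    - {"slide": [0,0,0],"delta_rot": [0,0,1],"fingers": -1}

```text
time_s: 5.8
tcp_pos: [0.6326, 0.2401, 0.187]
eef_rot: [-180.0, 0.0, -84.9]
contact_force: [-0.2, -0.0, -0.7]
gripper_width: 0.0405
gripper_force: 12.0
```

Call:
play_rows:
  rows:
    - {"slide": [0.25,0.08,0],"delta_rot": [0,0,1],"fingers": -1}
    - {"slide": [0.32,0.08,0],"delta_rot": [0,0,0],"fingers": -1}
    - {"slide": [0.35,0.08,0],"delta_rot": [0,0,0],"fingers": -1}
    - {"slide": [0.35,0.08,0],"delta_rot": [0,0,0],"fingers": -1}
    - {"slide": [0.35,0.08,0],"delta_rot": [0,0,0],"fingers": -1}
    - {"slide": [0.35,0.08,0],"delta_rot": [0,0,0],"fingers": -1}
    - {"slide": [0.35,0.08,0],"delta_rot": [0,0,0],"fingers": -1}
    - {"slide": [0.35,0.08,0],"delta_rot": [0,0,0],"fingers": -1}

```text
time_s: 6.8
tcp_pos: [0.544, -0.1639, 0.1873]
eef_rot: [-179.9, -0.0, -89.3]
contact_force: [0.6, -0.5, -1.6]
gripper_width: 0.0405
gripper_force: 12.0
```

Call:
play_rows:
  rows:
    - {"slide": [0.2,0.05,0],"delta_rot": [0,0,0],"fingers": -1}
    - {"slide": [0.1,0.05,0],"delta_rot": [0,0,0],"fingers": -1}
    - {"slide": [0,0,0],"delta_rot": [0,0,0],"fingers": -1}
    - {"slide": [0,0,0],"delta_rot": [0,0,0],"fingers": -1}

```text
time_s: 7.3
tcp_pos: [0.5303, -0.2069, 0.1864]
eef_rot: [-180.0, 0.0, -89.3]
contact_force: [-0.2, 0.2, -0.3]
gripper_width: 0.0405
gripper_force: 12.0
```

```bash
python3 - <<'E'
from h import *
c=cap('wrist','w2.png'); s=r.get_state(); print(s['tcp_pos'],s['eef_rot'],s['time_s'],s['joints'])
E
```

```text
[ 0.53038118 -0.20668391  0.18629476] [-1.79981163e+02  3.92979566e-03 -8.92585933e+01] 7.35 [-1.60269425e+00  1.23715160e+01 -1.62506126e+01 -5.35177920e-03
 -6.13592112e+01  2.34666473e+00]
```

View pics/w2.png

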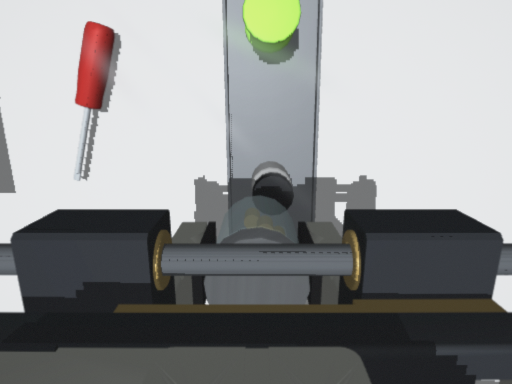

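The wrist view shows the tray running up the picture between columns ~228 and ~318. The spool top is at (272,12), and a dark-topped pot sits at (272,192) just beyond the jar in hand. The space between them is free.

```bash
python3 - <<'E'
from h import *
c=cap('wrist'); g=cv2.cvtColor(c['image'],cv2.COLOR_BGR2GRAY)
for v in (60,100,140):
    row=g[v].astype(int); d=np.diff(cv2.GaussianBlur(row.astype(np.float32).reshape(1,-1),(3,1),0)[0])
    l=200+np.argmin(d[200:260]); q=290+np.argmax(d[290:345]); w=ray(c,[[l,v],[q,v]],.013); print(v,l,q,w.round(4).tolist(),np.linalg.norm(w[0]-w[1]))
print('spool',ray(c,[[272,12]],.058),'pot',ray(c,[[272,193]],.073))
hs=cv2.cvtColor(c['image'],cv2.COLOR_BGR2HSV); m=cv2.inRange(hs,(35,120,60),(60,255,255)); ys,xs=np.nonzero(m); print(xs.min(),xs.max(),ys.max())
t=cap('top'); print('pot top', ray(t,[[347,186]],.073))
E
```

```text
60 223 320 [[0.5638, -0.3111, 0.013], [0.4743, -0.3122, 0.013]] 0.08947475976193446
100 224 319 [[0.5632, -0.2754, 0.013], [0.4732, -0.2765, 0.013]] 0.09005406043778254
140 225 317 [[0.5627, -0.2377, 0.013], [0.473, -0.2388, 0.013]] 0.08971565677880122
spool [[ 0.52133327 -0.34122215  0.058     ]] pot [[ 0.51875039 -0.20069197  0.073     ]]
243 300 46
pot top [[ 0.51883594 -0.19128666  0.073     ]]
```

Call:
play_rows:
  rows:
    - {"slide": [0.2,0.04,0],"delta_rot": [0,0,0],"fingers": -1}
    - {"slide": [0.21,0.04,0],"delta_rot": [0,0,0],"fingers": -1}
    - {"slide": [0,0,0.1],"delta_rot": [0,0,0],"fingers": -1}
    - {"slide": [0,0,0.25],"delta_rot": [0,0,0],"fingers": -1}
    - {"slide": [0,0,0.25],"delta_rot": [0,0,0],"fingers": -1}
    - {"slide": [0,0,0.25],"delta_rot": [0,0,0],"fingers": -1}
    - {"slide": [0,0,0.13],"delta_rot": [0,0,0],"fingers": -1}
    - {"slide": [0,0,0.05],"delta_rot": [0,0,0],"fingers": -1}

```text
time_s: 8.45
tcp_pos: [0.5181, -0.268, 0.0298]
eef_rot: [179.8, 0.0, -89.3]
contact_force: [-0.9, 0.1, -1.4]
gripper_width: 0.0407
gripper_force: 12.0
```

Call:
play_rows:
  rows:
    - {"slide": [0,0,0.04],"delta_rot": [0,0,0],"fingers": -1}
    - {"slide": [0,0,0.03],"delta_rot": [0,0,0],"fingers": -1}
    - {"slide": [0,0,0],"delta_rot": [0,0,0],"fingers": -1}
    - {"slide": [0,0,0],"delta_rot": [0,0,0],"fingers": -1}

```text
time_s: 8.95
tcp_pos: [0.5191, -0.2692, 0.0216]
eef_rot: [-179.9, -0.0, -89.3]
contact_force: [-0.6, -0.6, -0.9]
gripper_width: 0.0405
gripper_force: 12.0
```

Call:
play_rows:
  rows:
    - {"slide": [0,0,0.005],"delta_rot": [0,0,0],"fingers": -1}
    - {"slide": [0,0,0],"delta_rot": [0,0,0],"fingers": 0.2}
    - {"slide": [0,0,0],"delta_rot": [0,0,0],"fingers": 0.3}
    - {"slide": [0,0,0],"delta_rot": [0,0,0],"fingers": 0.3}
    - {"slide": [0,0,-0.1],"delta_rot": [0,0,0],"fingers": 0.3}
    - {"slide": [0,0,-0.25],"delta_rot": [0,0,0],"fingers": 0.3}
    - {"slide": [0,0,-0.3],"delta_rot": [0,0,0],"fingers": 0.3}
    - {"slide": [0,0,-0.3],"delta_rot": [0,0,0],"fingers": 0.3}

```text
time_s: 9.95
tcp_pos: [0.5187, -0.2692, 0.1653]
eef_rot: [-180.0, -0.0, -89.3]
contact_force: [0.8, -0.1, 0.5]
gripper_width: 0.0572
gripper_force: 0.0
```

Call:
play_rows:
  rows:
    - {"slide": [-0.2,-0.034,-0.05],"delta_rot": [0,0,0],"fingers": 0}
    - {"slide": [-0.32,-0.034,-0.05],"delta_rot": [0,0,0],"fingers": 0}
    - {"slide": [-0.32,-0.034,-0.05],"delta_rot": [0,0,0],"fingers": 0}
    - {"slide": [-0.32,-0.034,-0.05],"delta_rot": [0,0,0],"fingers": 0}
    - {"slide": [-0.32,-0.034,-0.05],"delta_rot": [0,0,0],"fingers": 0}
    - {"slide": [-0.32,-0.034,-0.05],"delta_rot": [0,0,0],"fingers": 0}
    - {"slide": [-0.32,-0.034,-0.05],"delta_rot": [0,0,0],"fingers": 0}
    - {"slide": [-0.32,-0.034,-0.06],"delta_rot": [0,0,0],"fingers": 0}

```text
time_s: 10.95
tcp_pos: [0.5551, 0.0989, 0.2259]
eef_rot: [-179.9, 0.0, -89.3]
contact_force: [1.5, -0.4, -0.4]
gripper_width: 0.0438
gripper_force: 0.0
```

Call:
play_rows:
  rows:
    - {"slide": [-0.32,-0.034,0],"delta_rot": [0,0,0],"fingers": 0.1}
    - {"slide": [-0.32,-0.034,0],"delta_rot": [0,0,0],"fingers": 0.1}
    - {"slide": [-0.3,-0.034,0],"delta_rot": [0,0,0],"fingers": 0.1}
    - {"slide": [-0.15,-0.034,0],"delta_rot": [0,0,0],"fingers": 0.1}
    - {"slide": [0,0,0],"delta_rot": [0,0,0],"fingers": 0.1}
    - {"slide": [0,0,0],"delta_rot": [0,0,0],"fingers": 0.1}

```text
time_s: 11.7
tcp_pos: [0.5735, 0.2603, 0.2246]
eef_rot: [180.0, -0.0, -89.3]
contact_force: [1.0, -0.3, 1.1]
gripper_width: 0.0484
gripper_force: 0.0
```

```bash
python3 - <<'E'
from h import *
c=cap('wrist','w3.png'); s=r.get_state(); print(s['tcp_pos'],s['eef_rot'],s['time_s'],s['joints'])
t=cap('top','top2.png')
cv2.imwrite('pics/w3x.png',np.hstack([c['image'][:260],]))
E
```

```text
[0.573568   0.26001019 0.22466909] [-1.79999898e+02 -2.68756112e-03 -8.93570840e+01] 11.75 [ 4.21190801e+01  1.63961280e+01 -5.54577066e+00  2.24369675e-03
 -6.80598049e+01 -4.14770024e+01]
```

View pics/w3x.png

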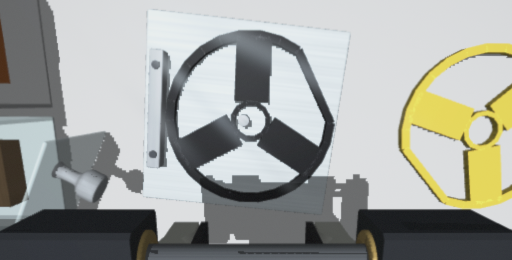

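The wrist view shows the whole cheek: the flat runs from (300,48) to (332,122), the free spoke points up at (253,70), the axle is at (244,121), and the bar is at columns 148–166.

```bash
cat >> m.py <<'E'
def pose(c,seed,fa):
    P=cheekfit(c,seed,zt=.0155)
    dif=(P[:,2]-fa+180)%360-180
    x,res=circ(P[(abs(dif)>35)],.09)
    F=P[abs(dif)<20,:2]; l=cv2.fitLine(F.astype(np.float32),cv2.DIST_HUBER,0,.001,.001).ravel()
    n=np.array([-l[1],l[0]]); p=l[2:]; d=(p-x)@n
    if d<0:n,d=-n,-d
    return x,np.degrees(np.arctan2(n[1],n[0])),d,np.median(abs(res)),len(P),len(F)
E
python3 - <<'E'
from m import *
c=cap('wrist'); print(pose(c,[.582,.2126],-150))
print('axle',ray(c,[[243,121]],.032)); 
B=ray(c,[[165,52],[166,163],[149,164],[149,51]],.028);print(B[:,:2].round(4).tolist())
for k in ((0,1),(3,2)):
    a=B[k[1]]-B[k[0]]; print(np.degrees(np.arctan2(-a[0],a[1])),np.linalg.norm(a))
H=ray(c,[[250,121]],.018);print('hub',H)
print('spoke edges',ray(c,[[235,70],[271,70],[235,100],[270,100]],.018)[:,:2].round(4).tolist())
E
```

```text
(array([0.58254173, 0.21213664]), np.float32(-152.70854), np.float64(0.08018995908342946), np.float64(0.0005938792062749609), 180, 19)
axle [[0.58901606 0.2114522  0.032     ]]
[[0.6658, 0.1458], [0.6709, 0.2562], [0.6891, 0.2575], [0.6815, 0.145]]
-2.6378836316963534 0.11055381260507009
-3.845314745143756 0.11273363598398384
hub [[0.58212852 0.21206867 0.018     ]]
spoke edges [[0.5977, 0.161], [0.5609, 0.1606], [0.5979, 0.1907], [0.5614, 0.1903]]
```

Call:
play_rows:
  rows:
    - {"slide": [0,0,0],"delta_rot": [0,0,0.73],"fingers": 0.09}
    - {"slide": [0.21,-0.024,0],"delta_rot": [0,0,0],"fingers": 0.09}
    - {"slide": [0.21,-0.025,0],"delta_rot": [0,0,0],"fingers": 0.09}
    - {"slide": [0.209,-0.025,0.2],"delta_rot": [0,0,0],"fingers": 0.09}
    - {"slide": [0,0,0.3],"delta_rot": [0,0,0],"fingers": 0.09}
    - {"slide": [0,0,0.3],"delta_rot": [0,0,0],"fingers": 0.09}
    - {"slide": [0,0,0.2],"delta_rot": [0,0,0],"fingers": 0.09}
    - {"slide": [0,0,0],"delta_rot": [0,0,0],"fingers": 0.09}

```text
time_s: 12.85
tcp_pos: [0.5789, 0.1647, 0.0724]
eef_rot: [179.8, -0.2, -92.7]
contact_force: [0.4, -0.1, 1.0]
gripper_width: 0.0479
gripper_force: 0.0
```

```bash
python3 - <<'E'
from h import *
s=r.get_state(); print(s['tcp_pos'],s['eef_rot'],s['time_s'],s['gripper_width'])
c=cap('wrist','w4.png'); print(proj(c,[[.5803,.1652,.018],[.5986,.161,.018]]))
import sys
for f,v0,v1 in (('w3.png',60,155),):
    im=cv2.imread('pics/'+f); g=cv2.cvtColor(im,cv2.COLOR_BGR2GRAY)
    print([int(x) for x in g[100,140:175]])
E
```

```text
[0.57891222 0.16465199 0.07239085] [ 1.79779990e+02 -1.50282740e-01 -9.27264243e+01] 12.85 0.047930944668572284
[[256.12611664 208.0445341 ]
 [227.84842844 203.24608835]]
[219, 219, 219, 218, 199, 217, 229, 229, 208, 206, 207, 209, 211, 211, 212, 213, 215, 216, 216, 214, 195, 136, 81, 66, 64, 68, 82, 65, 64, 64, 64, 62, 62, 73, 72]
```

View pics/w4.png

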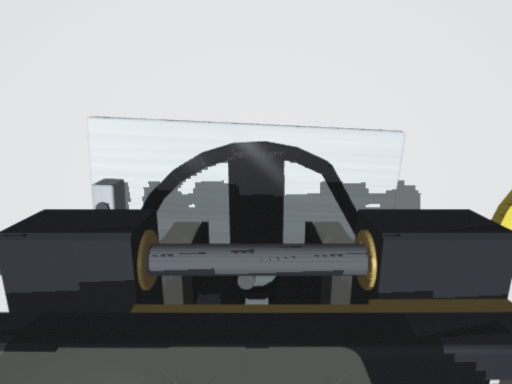

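The spoke (columns 230–285) is centred between the fingers (205 and 305). Descending.

Call:
play_rows:
  rows:
    - {"slide": [0,0,0.2],"delta_rot": [0,0,0],"fingers": 0.09}
    - {"slide": [0,0,0.12],"delta_rot": [0,0,0],"fingers": 0.09}
    - {"slide": [0,0,0.06],"delta_rot": [0,0,0],"fingers": 0.09}
    - {"slide": [0,0,0],"delta_rot": [0,0,0],"fingers": 0.09}
    - {"slide": [0,0,0],"delta_rot": [0,0,0],"fingers": 0.09}

```text
time_s: 13.52
tcp_pos: [0.5811, 0.1667, 0.0186]
eef_rot: [-179.9, 0.1, -92.6]
contact_force: [-0.1, -0.9, 0.5]
gripper_width: 0.0476
gripper_force: 0.0
```

Call:
play_rows:
  squeeze: 8
  rows:
    - {"slide": [0,0,0.03],"delta_rot": [0,0,0],"fingers": 0.09}
    - {"slide": [0,0,0.017],"delta_rot": [0,0,0],"fingers": 0.09}
    - {"slide": [0,0,0],"delta_rot": [0,0,0],"fingers": -1}
    - {"slide": [0,0,0],"delta_rot": [0,0,0],"fingers": -1}
    - {"slide": [0,0,0],"delta_rot": [0,0,0],"fingers": -1}
    - {"slide": [0,0,0],"delta_rot": [0,0,0],"fingers": -1}

```text
time_s: 14.28
tcp_pos: [0.5803, 0.1663, 0.0102]
eef_rot: [180.0, -0.0, -92.7]
contact_force: [-0.3, -0.3, -1.8]
gripper_width: 0.0359
gripper_force: 8.0
```

Call:
play_rows:
  rows:
    - {"slide": [0,0.007,0],"delta_rot": [0,0,0],"fingers": -1}
    - {"slide": [-0.001,-0.0244,0],"delta_rot": [0,0,-1],"fingers": -1}
    - {"slide": [-0.001,-0.0244,0],"delta_rot": [0,0,-1],"fingers": -1}
    - {"slide": [-0.001,-0.0244,0],"delta_rot": [0,0,-1],"fingers": -1}
    - {"slide": [-0.001,-0.0244,0],"delta_rot": [0,0,-1],"fingers": -1}
    - {"slide": [-0.001,-0.0244,0],"delta_rot": [0,0,-1],"fingers": -1}
    - {"slide": [0,0,0],"delta_rot": [0,0,0],"fingers": -1}

```text
time_s: 15.15
tcp_pos: [0.5973, 0.1692, 0.0102]
eef_rot: [180.0, -0.0, -69.8]
contact_force: [0.0, 0.9, 1.3]
gripper_width: 0.0361
gripper_force: 8.0
```

```bash
python3 - <<'E'
from h import *
s=r.get_state(); y=np.radians(s['eef_rot'][2]); print(s['tcp_pos'],s['eef_rot'],s['contact_force'],s['moment'])
print('centre',np.array(s['tcp_pos'])[:2]-.0458*np.array([np.cos(y),np.sin(y)]))
im=cv2.imread('pics/w3.png'); g=cv2.cvtColor(im,cv2.COLOR_BGR2GRAY).astype(int)
c=cap('wrist'); Rw=Ro.from_euler('xyz',s['eef_rot'],degrees=True).as_matrix()
R3=Ro.from_euler('xyz',[180,0,-89.357],degrees=True).as_matrix()
c['o']=R3@Rw.T@(c['o']-np.array(s['tcp_pos']))+[.57357,.26001,.22467]; c['Rc']=R3@Rw.T@c['Rc']
E=[]
for v in range(62,156,3):
    d=np.diff(g[v,150:175]); i=int(np.argmin(d)); E.append((150+i+.5,v))
W=ray(c,E,.028)[:,:2]; l=cv2.fitLine(W.astype(np.float32),cv2.DIST_HUBER,0,.001,.001).ravel()
if l[1]<0:l[:2]*=-1
print('jig yaw',np.degrees(np.arctan2(-l[0],l[1])),'dist axle', (l[2:]-[.589,.2115])@[l[1],-l[0]], 'dist centre',(l[2:]-[.5815,.212])@[l[1],-l[0]])
E
```

```text
[0.5973311  0.16919586 0.01018927] [ 1.79995510e+02 -1.32887915e-03 -6.97714687e+01] [0.02815558 0.92137013 1.31629615] [ 0.0656642  -0.068069   -0.01159326]
centre [0.58149504 0.21217096]
jig yaw -3.1980011 dist axle 0.08488984975740191 dist centre 0.09240606341659895
```

The centre holds at (0.5815, 0.2122) with 2.4 mm clearance to the bar and no contact force. Continuing the turn.

Call:
play_rows:
  rows:
    - {"slide": [-0.001,-0.0244,0],"delta_rot": [0,0,-1],"fingers": -1}
    - {"slide": [-0.001,-0.0244,0],"delta_rot": [0,0,-1],"fingers": -1}
    - {"slide": [-0.001,-0.0244,0],"delta_rot": [0,0,-1],"fingers": -1}
    - {"slide": [-0.001,-0.0244,0],"delta_rot": [0,0,-1],"fingers": -1}
    - {"slide": [-0.001,-0.0244,0],"delta_rot": [0,0,-1],"fingers": -1}
    - {"slide": [-0.001,-0.0244,0],"delta_rot": [0,0,-1],"fingers": -1}
    - {"slide": [-0.001,-0.0244,0],"delta_rot": [0,0,-1],"fingers": -1}
    - {"slide": [-0.001,-0.0244,0],"delta_rot": [0,0,-1],"fingers": -1}

```text
time_s: 16.2
tcp_pos: [0.6196, 0.1872, 0.0102]
eef_rot: [180.0, 0.0, -33.0]
contact_force: [0.0, -0.2, -1.6]
gripper_width: 0.0359
gripper_force: 8.0
```

Call:
play_rows:
  rows:
    - {"slide": [-0.001,-0.0244,0],"delta_rot": [0,0,-1],"fingers": -1}
    - {"slide": [-0.001,-0.0244,0],"delta_rot": [0,0,-1],"fingers": -1}
    - {"slide": [-0.001,-0.0244,0],"delta_rot": [0,0,-1],"fingers": -1}
    - {"slide": [-0.001,-0.0244,0],"delta_rot": [0,0,-1],"fingers": -1}
    - {"slide": [-0.001,-0.0244,0],"delta_rot": [0,0,-1],"fingers": -1}
    - {"slide": [-0.001,-0.0244,0],"delta_rot": [0,0,-1],"fingers": -1}
    - {"slide": [-0.001,-0.0244,0],"delta_rot": [0,0,-1],"fingers": -1}
    - {"slide": [0,0,0],"delta_rot": [0,0,0],"fingers": -1}

```text
time_s: 17.2
tcp_pos: [0.627, 0.2115, 0.0102]
eef_rot: [180.0, 0.0, -1.1]
contact_force: [-0.0, -0.1, -0.4]
gripper_width: 0.0356
gripper_force: 8.0
```

Call:
play_rows:
  rows:
    - {"slide": [-0.001,-0.0244,0],"delta_rot": [0,0,-1],"fingers": -1}
    - {"slide": [-0.001,-0.0244,0],"delta_rot": [0,0,-1],"fingers": -1}
    - {"slide": [-0.001,-0.0244,0],"delta_rot": [0,0,-1],"fingers": -1}
    - {"slide": [-0.001,-0.0244,0],"delta_rot": [0,0,-1],"fingers": -1}
    - {"slide": [-0.001,-0.0244,0],"delta_rot": [0,0,-1],"fingers": -1}
    - {"slide": [-0.001,-0.0244,0],"delta_rot": [0,0,-1],"fingers": -1}
    - {"slide": [-0.001,-0.0244,0],"delta_rot": [0,0,-1],"fingers": -1}
    - {"slide": [-0.001,-0.0244,0],"delta_rot": [0,0,-1],"fingers": -1}

```text
time_s: 18.2
tcp_pos: [0.6183, 0.2387, 0.0102]
eef_rot: [-180.0, 0.0, 35.6]
contact_force: [-0.1, 0.7, -1.7]
gripper_width: 0.0358
gripper_force: 8.0
```

Call:
play_rows:
  rows:
    - {"slide": [-0.001,-0.0244,0],"delta_rot": [0,0,-1],"fingers": -1}
    - {"slide": [-0.001,-0.0244,0],"delta_rot": [0,0,-1],"fingers": -1}
    - {"slide": [-0.001,-0.0244,0],"delta_rot": [0,0,-1],"fingers": -1}
    - {"slide": [-0.001,-0.0244,0],"delta_rot": [0,0,-1],"fingers": -1}
    - {"slide": [-0.001,-0.015,0],"delta_rot": [0,0,-0.62],"fingers": -1}
    - {"slide": [0,0,0],"delta_rot": [0,0,0],"fingers": -1}
    - {"slide": [0,0,0],"delta_rot": [0,0,0],"fingers": -1}

```text
time_s: 19.08
tcp_pos: [0.6063, 0.2502, 0.0102]
eef_rot: [-180.0, 0.0, 56.7]
contact_force: [-0.2, 1.2, -0.8]
gripper_width: 0.0362
gripper_force: 8.0
```

Call:
play_rows:
  rows:
    - {"slide": [0.012,0.021,0],"delta_rot": [0,0,0],"fingers": -1}
    - {"slide": [0.012,0.021,0],"delta_rot": [0,0,0],"fingers": -1}
    - {"slide": [0.012,0.021,0],"delta_rot": [0,0,0],"fingers": -1}
    - {"slide": [0,0,0],"delta_rot": [0,0,0],"fingers": -1}
    - {"slide": [0,0,0],"delta_rot": [0,0,0],"fingers": -1}

```text
time_s: 19.7
tcp_pos: [0.6172, 0.2497, 0.0102]
eef_rot: [180.0, 0.0, 56.8]
contact_force: [-0.2, -0.4, -0.1]
gripper_width: 0.0358
gripper_force: 8.0
```

Call:
play_rows:
  rows:
    - {"slide": [0.0033,0.0058,0],"delta_rot": [0,0,0],"fingers": -1}
    - {"slide": [0,0,0],"delta_rot": [0,0,0],"fingers": -1}
    - {"slide": [0,0,0],"delta_rot": [0,0,0],"fingers": -1}

```text
time_s: 20.08
tcp_pos: [0.6178, 0.2496, 0.0102]
eef_rot: [-180.0, 0.0, 56.9]
contact_force: [-3.4, 1.2, 0.6]
gripper_width: 0.0355
gripper_force: 8.0
```

Call:
play_rows:
  rows:
    - {"slide": [0.0033,0.0058,0],"delta_rot": [0,0,0],"fingers": -1}
    - {"slide": [0,0,0],"delta_rot": [0,0,0],"fingers": -1}
    - {"slide": [0,0,0],"delta_rot": [0,0,0],"fingers": -1}

```text
time_s: 20.45
tcp_pos: [0.6191, 0.2496, 0.0102]
eef_rot: [-180.0, 0.0, 56.9]
contact_force: [-3.5, 0.9, -0.4]
gripper_width: 0.0363
gripper_force: 8.1
```

Call:
play_rows:
  rows:
    - {"slide": [0,0,0],"delta_rot": [0,0,0],"fingers": 0.09}
    - {"slide": [0,0,0],"delta_rot": [0,0,0],"fingers": 0.09}
    - {"slide": [0,0,-0.1],"delta_rot": [0,0,0],"fingers": 0.09}
    - {"slide": [0,0,-0.25],"delta_rot": [0,0,0],"fingers": 0.09}
    - {"slide": [0,0,-0.25],"delta_rot": [0,0,1],"fingers": -1}
    - {"slide": [0,0,-0.25],"delta_rot": [0,0,1],"fingers": -1}
    - {"slide": [0,0,-0.25],"delta_rot": [0,0,1],"fingers": -1}
    - {"slide": [0,0,-0.25],"delta_rot": [0,0,1],"fingers": -1}

```text
time_s: 21.45
tcp_pos: [0.6194, 0.2495, 0.2156]
eef_rot: [180.0, -0.1, 38.4]
contact_force: [0.2, 0.8, 0.1]
gripper_width: 0.0134
gripper_force: 0.0
```

Call:
play_rows:
  rows:
    - {"slide": [0,0,0],"delta_rot": [0,0,1],"fingers": -1}
    - {"slide": [0,0,0],"delta_rot": [0,0,1],"fingers": -1}
    - {"slide": [0,0,0],"delta_rot": [0,0,1],"fingers": -1}
    - {"slide": [0,0,0],"delta_rot": [0,0,1],"fingers": -1}
    - {"slide": [0,0,0],"delta_rot": [0,0,1],"fingers": -1}
    - {"slide": [0,0,0],"delta_rot": [0,0,1],"fingers": -1}
    - {"slide": [0,0,0],"delta_rot": [0,0,1],"fingers": -1}
    - {"slide": [0,0,0],"delta_rot": [0,0,1],"fingers": -1}

```text
time_s: 22.45
tcp_pos: [0.6194, 0.2495, 0.2142]
eef_rot: [-180.0, -0.1, 1.7]
contact_force: [0.6, -0.4, -0.4]
gripper_width: 0.0005
gripper_force: 0.0
```

Call:
play_rows:
  rows:
    - {"slide": [0,0.13,0],"delta_rot": [0,0,1],"fingers": -1}
    - {"slide": [0,0.14,0],"delta_rot": [0,0,0.1],"fingers": -1}
    - {"slide": [0,0,0],"delta_rot": [0,0,0],"fingers": -1}
    - {"slide": [0,0,0],"delta_rot": [0,0,0],"fingers": -1}
    - {"slide": [0,0,0],"delta_rot": [0,0,0],"fingers": -1}

```text
time_s: 23.08
tcp_pos: [0.6189, 0.2094, 0.2129]
eef_rot: [-180.0, -0.0, -3.1]
contact_force: [0.2, 0.2, -0.3]
gripper_width: 0.0006
gripper_force: 0.0
```

```bash
python3 - <<'E'
from m import *
c=cap('wrist','w5.png'); s=r.get_state(); print(s['tcp_pos'],s['eef_rot'],s['time_s'],s['gripper_width'])
cv2.imwrite('pics/w5x.png',cv2.resize(c['image'][60:240,130:390],None,fx=3,fy=3))
print(pose(c,[.594,.2113],-3))
E
```

```text
[0.61887015 0.20949765 0.21278712] [-1.79997524e+02 -2.84493982e-03 -3.14254992e+00] 23.125 0.0006095757144138664
(array([0.59260443, 0.2124185 ]), np.float32(-5.694442), np.float64(0.08140979365093014), np.float64(0.00023763482043519246), 103, 20)
```

View pics/w5x.png

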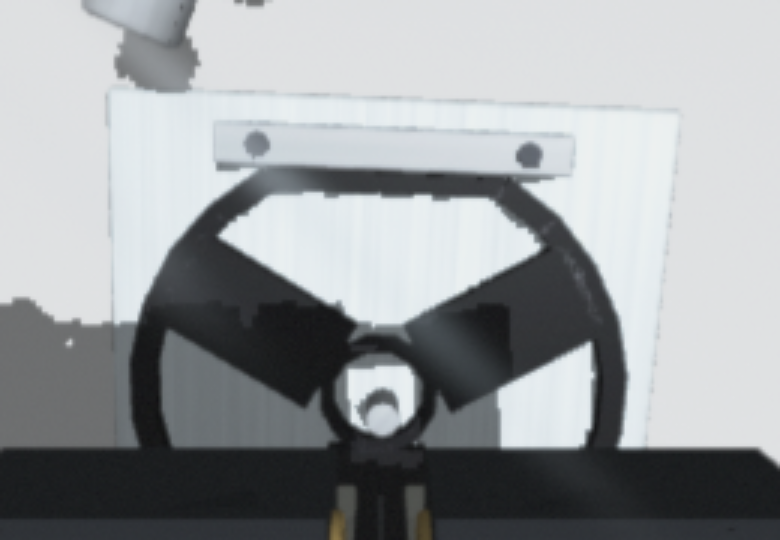

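The picture shows the flat close against the bar. The bar's slope gives a jig yaw of about -5°, so the flat may be 1–2° off. I'll seat it by pushing the inner side of the flat from the window with a shut fingertip.

Call:
play_rows:
  rows:
    - {"slide": [0.14,0,0.1],"delta_rot": [0,0,0.43],"fingers": -1}
    - {"slide": [0,0,0.3],"delta_rot": [0,0,0],"fingers": -1}
    - {"slide": [0,0,0.3],"delta_rot": [0,0,0],"fingers": -1}
    - {"slide": [0,0,0.3],"delta_rot": [0,0,0],"fingers": -1}
    - {"slide": [0,0,0.15],"delta_rot": [0,0,0],"fingers": -1}
    - {"slide": [0,0,0],"delta_rot": [0,0,0],"fingers": -1}
    - {"slide": [0,0,0],"delta_rot": [0,0,0],"fingers": -1}

```text
time_s: 24.0
tcp_pos: [0.6406, 0.2086, 0.0414]
eef_rot: [-180.0, -0.1, -5.1]
contact_force: [0.4, 0.2, 0.2]
gripper_width: 0.0002
gripper_force: 0.0
```

Call:
play_rows:
  rows:
    - {"slide": [0,0,0.1],"delta_rot": [0,0,0],"fingers": -1}
    - {"slide": [0,0,0.07],"delta_rot": [0,0,0],"fingers": -1}
    - {"slide": [0,0,0.025],"delta_rot": [0,0,0],"fingers": -1}
    - {"slide": [0,0,0],"delta_rot": [0,0,0],"fingers": -1}
    - {"slide": [0.03,0,0],"delta_rot": [0,0,0],"fingers": -1}
    - {"slide": [0.03,0,0],"delta_rot": [0,0,0],"fingers": -1}
    - {"slide": [0,0,0],"delta_rot": [0,0,0],"fingers": -1}

```text
time_s: 24.88
tcp_pos: [0.6494, 0.2072, 0.0112]
eef_rot: [-180.0, -0.0, -5.2]
contact_force: [-0.2, -0.5, 0.8]
gripper_width: 0.0006
gripper_force: 0.0
```

Call:
play_rows:
  rows:
    - {"slide": [0.012,0,0],"delta_rot": [0,0,0],"fingers": -1}
    - {"slide": [0.012,0,0],"delta_rot": [0,0,0],"fingers": -1}
    - {"slide": [0,0,0],"delta_rot": [0,0,0],"fingers": -1}

```text
time_s: 25.25
tcp_pos: [0.6525, 0.2069, 0.011]
eef_rot: [-180.0, -0.0, -5.2]
contact_force: [0.3, 0.1, -1.0]
gripper_width: 0.0006
gripper_force: 0.0
```

Call:
play_rows:
  rows:
    - {"slide": [0.01,0,0],"delta_rot": [0,0,0],"fingers": -1}
    - {"slide": [0.01,0,0],"delta_rot": [0,0,0],"fingers": -1}
    - {"slide": [0,0,0],"delta_rot": [0,0,0],"fingers": -1}

```text
time_s: 25.62
tcp_pos: [0.6538, 0.2064, 0.0106]
eef_rot: [179.9, 0.2, -5.2]
contact_force: [-5.2, 1.1, 1.7]
gripper_width: 0.0006
gripper_force: 2.9
```

Call:
play_rows:
  rows:
    - {"slide": [0.007,0,0],"delta_rot": [0,0,0],"fingers": -1}
    - {"slide": [0.007,0,0],"delta_rot": [0,0,0],"fingers": -1}
    - {"slide": [0,0,0],"delta_rot": [0,0,0],"fingers": -1}

```text
time_s: 26.0
tcp_pos: [0.6539, 0.2062, 0.0102]
eef_rot: [179.9, 0.3, -5.2]
contact_force: [-12.4, 3.0, 5.5]
gripper_width: 0.0006
gripper_force: 6.4
```

Call:
play_rows:
  rows:
    - {"slide": [-0.03,0,0],"delta_rot": [0,0,0],"fingers": -1}
    - {"slide": [-0.05,0,0],"delta_rot": [0,0,0],"fingers": -1}
    - {"slide": [0,0,-0.1],"delta_rot": [0,0,0],"fingers": -1}
    - {"slide": [-0.04,0,-0.3],"delta_rot": [0,0,0],"fingers": -1}
    - {"slide": [-0.04,0,-0.35],"delta_rot": [0,0,0],"fingers": -1}
    - {"slide": [0,0,-0.35],"delta_rot": [0,0,0],"fingers": -1}
    - {"slide": [0,0,-0.25],"delta_rot": [0,0,0],"fingers": -1}
    - {"slide": [0,0,0],"delta_rot": [0,0,0],"fingers": -1}

```text
time_s: 27.0
tcp_pos: [0.6356, 0.2092, 0.2193]
eef_rot: [-179.7, -0.4, -5.1]
contact_force: [-0.3, -0.5, -0.6]
gripper_width: 0.0005
gripper_force: 0.0
```

```bash
python3 - <<'E'
from m import *
c=cap('wrist'); s=r.get_state(); print(s['tcp_pos'],s['eef_rot'],s['time_s'])
a=c['image'][60:240,130:390]; t=cap('top')['image'][160:215,295:415]
A=cv2.resize(a,None,fx=2.2,fy=2.2); T=cv2.resize(t,(A.shape[1],int(55*A.shape[1]/120)),interpolation=cv2.INTER_CUBIC)
S=np.vstack([A,T]); print(S.shape); cv2.imwrite('pics/w6.png',S[:600]); cv2.imwrite('pics/w6full.png',c['image'])
E
```

```text
[0.63442815 0.20889946 0.21658876] [-179.83131375   -0.22476321   -5.15829285] 27.05
(658, 572, 3)
```

View pics/w6.png

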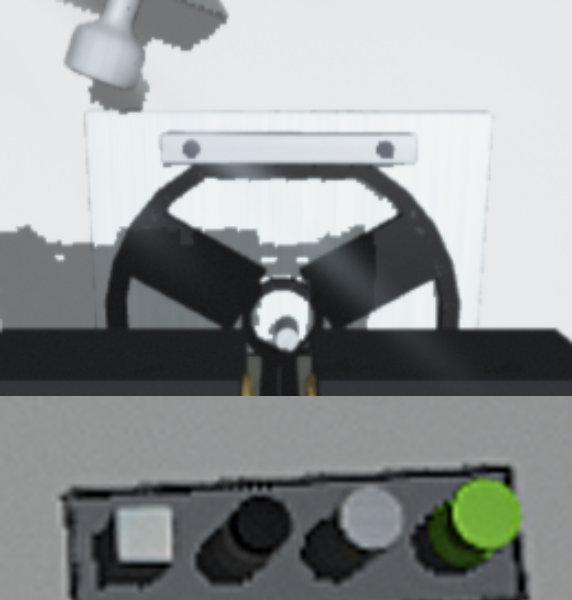

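The bar edge (row 163) and the flat's inner edge (row 178) now both run level. The jar stands in the tray between the pot and the spool. A quick numeric check of the parallelism, then hand in.

```bash
python3 - <<'E'
from m import *
c=cap('wrist'); g=cv2.cvtColor(c['image'],cv2.COLOR_BGR2GRAY).astype(np.float32)
b,f=[],[]
for u in range(222,294,3):
    d=np.diff(cv2.GaussianBlur(g[:,u:u+1],(1,3),0)[110:160,0]); i=int(np.argmin(d)); j=i+int(np.argmax(d[i:i+16]))
    b.append((u,110.5+i)); f.append((u,110.5+j))
def ang(W): 
    l=cv2.fitLine(W[:,:2].astype(np.float32),cv2.DIST_HUBER,0,.001,.001).ravel(); l=l*np.sign(l[1]) if 0 else l
    return np.degrees(np.arctan(-l[0]/l[1])),W[:,:2].mean(0)
A=ang(ray(c,b,.028)); F=ang(ray(c,f,.018)); print(A,F,'gap inner edge to face (expect ~.008)',(A[1]-F[1])@[.996,-.088])
E
```

```text
(np.float32(-5.615881), array([0.67463842, 0.20564159])) (np.float32(-5.4629054), array([0.66569994, 0.20646891])) gap inner edge to face (expect ~.008) 0.00897552844810179
```

```bash
python3 -c "
from plant import r
print(r.close_job())"
```

```text
the job is handed in; nothing more can be done
None
```

I stood the jar upright in the free tray place, then turned the cheek until its flat sat along the bar (parallel within about 0.2°, pushed home at 12 N), and handed the job in at about 27 s; no verdict came back.

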